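Put the two saucepans away, nested, under the bench shelf

ROBOT

A 6-joint arm with a two-finger parallel gripper is mounted at the origin on the work surface. World frame = base frame: x ahead of the robot, y to its left, z up, the work surface at z = 0. Lengths are in m, angles in rad, forces in N, time in s.
With the tool pointing down it reaches from about 0.325 to 0.85 m from the base axis. Payload 15.5 kg.
Tool frame: the origin (TCP) lies at the very end of the fingers, on their centre line; the grasp point (between the pads) lies 19 mm behind it; z points along the fingers, y is the direction in which the jaws open and shut (so a half turn about z gives the same grasp; the last joint's range is limited). The gripper opens to 91 mm and grips with 3 to 60 N. Pads are 32 mm wide; open, the fingers measure 118 mm over their backs; the gripper's body (76 mm by 178 mm) begins 60 mm behind the grasp point.
Start: joints at [-1.395, 0.494, 1.345, -0, 1.302, -0.096], TCP at [0.167, -0.602, 0.19] pointing down, gripper open.
Joint ranges: [-2.91, 2.91], [-0.82, 2.16], [0.22, 2.67], [-1.22, 4.37], [0.12, 2.79], [-3.08, 3.08]. Speed limits (rad/s): [1.89, 1.89, 2.57, 3.01, 3.01, 3.01].

INTERFACE

Orientations are given as [roll, pitch, yaw] about the fixed x, y, z axes, in that order (R = Rz(yaw) Ry(pitch) Rx(roll)).
In Python, from cell import ctrl gives the robot as it stands. The module is installed in compiled form; this text tells all that it offers.
- The arm moves only by the tool carry_out, never from a script. Its argument "targets" is a list of rows, each an object with "dp": the shift along the tool's x, y, z in cm, a list of three; "angular": the turn, a rotation vector about the tool's x, y, z in rad, a list of three. In form: [{"dp": [dx, dy, dz], "angular": [ax, ay, az]}, ...]. A call has exactly 8 rows; each row is the pose to reach, as a shift and turn from the pose commanded when the call began, along the tool's axes at that moment; what a row does not reach only later rows make up. A row lasts 1/8 s, in which the tool goes at most 62.5 mm and 10.7 degrees, less where a joint would pass 70% of its speed; a pose out of reach is approached as far as the arm can. A call with a gripper value outside its range is refused whole. "grip" is the closure, from -1 (fully open) to 1 (shut), so that 0 is half open, set as the call begins (left out, the last holds). The fingers move at their own pace and stop on an object; "newtons" is the grip in N (left out, the last holds). Time passes only in rows, so rows that repeat a pose let the fingers close, or fill a call up. It gives the time, the measured TCP pose, the force and the opening at its end, in the units of the state.
- ctrl.get_obs(): the state, without advancing time (a new reading comes with each control period).
- ctrl.grab_frame(name): name is "side" or "top" or "wrist"; returns (picture, depth): 400x640x3 uint8, red, green, blue; 400x640 float32, m along the optical axis (not along the pixel's ray), 0 where there is no reading.
- ctrl.calibration(name): a dict with "mtx" (3x3 intrinsics, pixels), "xyz" and "attitude" of the camera in the world. Camera axes: x right, y up, looking along -z (the intrinsics and any distortion apply to the point x, -y, -z); pixel columns grow to the right and rows downward; lengths in m; the calibration is good to about 2 mm. A picture is of the moment at which its call begins: read the wrist's pose just before it. calibration takes no time and is no camera call; for the wrist camera it gives the pose at the moment of the call.
- ctrl.hand_in(): hands the job in, once; it reports no verdict.
The state is a dict: "time_s": time; "joints": joint angles; "dq": joint speeds; "tau": joint torques, N m; "eef_pos": TCP position; "tool_rot": TCP orientation; "ft_force": force on the tool from outside, world axes, zero at the start; "torque": the same for the moment, N m; "grip_width": opening from 0.0 (shut) to 1.0 (fully open).
Only numpy, scipy, OpenCV 4.12 (cv2) and the standard library are available. Lean on these libraries where they do the work, as an engineer would, in place of code of your own. Each camera call takes 0.05 s, during which the arm holds its last target. There are 200 camera calls.

TASK

Put the two steel saucepans away on the square rubber mat under the glass bench shelf: the large pan standing upright in the middle of the mat, and the small pan nested inside it, sitting flat on its floor, with the two handles swung well apart so that a hand can take either one. Set the pans down gently rather than dropping them, do not knock the shelf, and leave the other things on the bench where they are.

Things in the scene. Friction and masses are not known exactly. Their poses are not given: they have to be found in the camera images.
- pan_large: Large open stainless steel saucepan, loose, about 0.28 kg: outer diameter 132 mm at the rim, 108 mm at the foot, 60 mm high, wall and floor 3 mm. Origin: centre of its underside; z up. One straight black plastic handle points radially along the pan's own -x, 76 to 154 mm from the axis, and stands up above the rim.
- pan_small: Small open stainless steel saucepan, loose, about 0.20 kg: outer diameter 100 mm at the rim, 80 mm at the foot, 66 mm high, wall and floor 3 mm. Origin: centre of its underside; z up. Black handle along its own -x, 60 to 138 mm from the axis. In the large pan (10 mm to spare) its underside is 3 mm above that pan's; with its handle over the other handle it cannot sit flat.
- pan_large_grip (a point): Middle of the large pan's handle, 115 mm from the pan's axis along its -x, 72 mm above its underside; axes as the pan's. The handle is a bar 80 mm long, 16 mm wide, 18 mm tall with flat upright sides, rising outwards at 12 degrees (centre line 64 mm up at the inner end, 81 mm at the outer).
- pan_small_grip (a point): Middle of the small pan's handle, 99 mm from the pan's axis along its -x, 78 mm above its underside; axes as the pan's. Same bar, 80 x 16 x 18 mm, rising outwards at 12 degrees (centre line 70 mm up at the inner end, 87 mm at the outer). When nested it passes 5 mm above the large pan's rim.
- mat: Dark rubber mat, 170 x 170 mm, 3 mm thick, fixed on the bench under the shelf. Origin: centre of its underside, on the bench; z up, sides along its own x and y; its -x side faces the robot. Its centre is 140 mm behind the shelf's front edge, so the shelf hangs over pans and handles that stand there.
- shelf: Fixed bench shelf: framed glass board 200 mm deep (x), 580 mm long (y), underside 360 mm above the bench, top 382 mm, bottles on its rear half, a thin rail along the front edge up to 420 mm. Two 30 mm square columns at y = +-250 mm, x = 40 mm, feet 50 x 50 mm; else open below, front and back. Origin: on the bench under the board's middle; z up; -x is its front, towards the robot.
- slide_box: Bystander: flat grey and white slide box, 92 x 102 x 35 mm, loose, in front of the shelf. Origin: centre of its underside.
- petri_dishes: Bystander: two stacked glass dishes, diameter 94 mm, 29 mm high in all, loose, in front of the shelf. Origin: centre of the underside.
- mouse: Bystander: black computer mouse, 105 x 60 x 33 mm, long side along its x, loose, in front of the shelf. Origin: centre of its underside.
- stain_jar: Bystander: small amber jar, diameter 48 mm, 62 mm high, loose, under the shelf to the left of the mat. Origin: centre of its underside.
- oil_bottle: Bystander: small amber bottle, diameter 40 mm, 70 mm high, loose, under the shelf to the right of the mat. Origin: centre of its underside.
- wash_bottle: Bystander: white wash bottle with red cap, diameter 72 mm, 165 mm high with a thin spout along its -x to 198 mm, loose, left of the shelf. Origin: centre of its underside.
There are look-alikes about, which are no part of the job. Leave any blue look-alike of the pan_large alone.

How it is judged:
By the outcome, as a careful person would: the job done as asked, in the order asked, and still so for the second after the job is handed in, with the robot touching nothing.
It also fails if it takes over 70 s, if anything falls off the work surface, if the arm or the gripper's body presses on something with over 40 N, if the wrist force passes 120 N, or if a joint passes its speed limit or range.

## Working session

There is one attempt and no reset: what is moved stays moved. The work goes in short steps, Python scripts to look and compute and a tool call to move; the robot and the scene stay as the last step left them, time stands still between calls to the robot, and variables do not carry over. Pictures are saved under pics/ and viewed, about 8 in all and at most 12, crops included, and the job is handed in when it is done.

Besides the shell and the picture viewer there is one more tool, called after "Emit:" as name(argument=value, ...) on one line, values as JSON. carry_out: Moves the arm, as the interface text tells. Its arguments: {"type":"object","properties":{"targets":{"type":"array","items":{"type":"object","properties":{"dp":{"type":"array","items":{"type":"number"}},"angular":{"type":"array","items":{"type":"number"}}}}},"grip":{"type":"number"},"newtons":{"type":"number"}},"required":["targets"]}

```bash
mkdir -p pics; cat > h.py <<'E'
import numpy as np, cv2
from cell import ctrl
from scipy.spatial.transform import Rotation as R
def grab(n):
    c=ctrl.calibration(n); p,d=ctrl.grab_frame(n); 
    np.savez(f'{n}.npz',p=p,d=d,K=c['mtx'],t=c['xyz'],a=c['attitude']); return p,d,c
def load(n): return np.load(f'{n}.npz')
def rot(a):
    a=np.array(a,float)
    if a.shape==(3,3): return a
    return R.from_euler('xyz',a).as_matrix() if a.size==3 else R.from_quat(a).as_matrix()
def cloud(n):
    s=load(n);K=s['K'];d=s['d'];v,u=np.mgrid[:d.shape[0],:d.shape[1]]
    P=np.stack([(u-K[0,2])/K[0,0]*d,-(v-K[1,2])/K[1,1]*d,-d],-1)
    W=P@rot(s['a']).T+s['t']; W[d==0]=np.nan; return W
def at(W,u,v,r=1): return np.nanmedian(W[v-r:v+r+1,u-r:u+r+1].reshape(-1,3),0).round(4)
def save(p,f,s=1): cv2.imwrite(f,cv2.resize(p[...,::-1],None,fx=s,fy=s,interpolation=cv2.INTER_CUBIC))
E
python3 - <<'E'
from h import *
print(ctrl.get_obs())
for n in ('top','side'):
    p,d,c=grab(n); print(n,c); save(p,f'pics/{n}0.png',1.25)
E
```

```text
{'time_s': 0.0, 'joints': array([-1.39550877e+00,  4.94165296e-01,  1.34616149e+00,  2.59873839e-05,
        1.30252276e+00, -9.55068204e-02]), 'dq': array([ 0.00063299,  0.0014196 , -0.00101171,  0.00174677, -0.00029908,
       -0.00033052]), 'tau': array([ 1.41554334e-03, -8.78811622e+01, -3.81858230e+01,  7.07985694e-02,
        5.32671623e-02, -1.49654188e-04]), 'eef_pos': array([ 0.16711755, -0.60179187,  0.18913914]), 'tool_rot': array([-3.14034388e+00, -1.44794134e-04,  2.70787385e-01]), 'ft_force': array([-0.51937247,  0.24452703,  0.76322313]), 'torque': array([ 0.01676023,  0.00084931, -0.02028582]), 'grip_width': 0.9990253892972758}
top {'mtx': array([[366.90178752,   0.        , 322.16666134],
       [  0.        , 366.90178752, 196.29343804],
       [  0.        ,   0.        ,   1.        ]]), 'xyz': array([0.39355384, 0.0034991 , 1.08713217]), 'attitude': array([ 1.15997957e-01,  5.83202063e-04, -1.56910490e+00])}
side {'mtx': array([[396.7546492 ,   0.        , 323.94749312],
       [  0.        , 396.7546492 , 195.87793584],
       [  0.        ,   0.        ,   1.        ]]), 'xyz': array([-0.03379282,  0.50631222,  0.75432451]), 'attitude': array([ 0.82294394, -0.01365104, -2.29590836])}
```

View pics/top0.png

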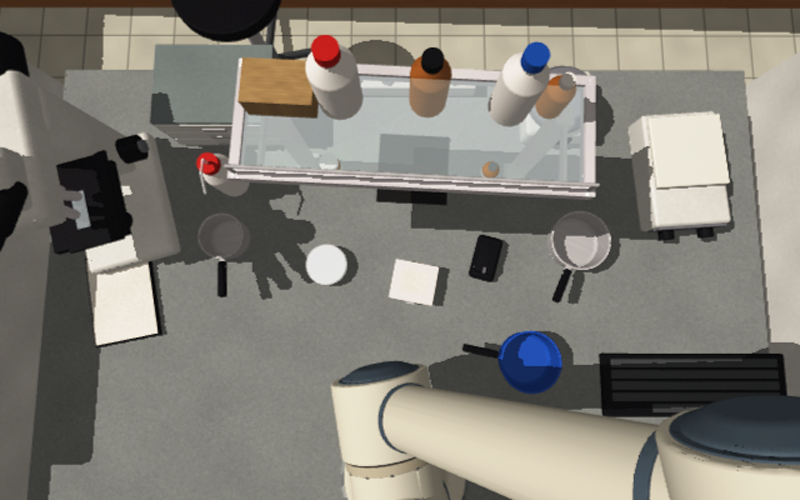

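View pics/side0.png

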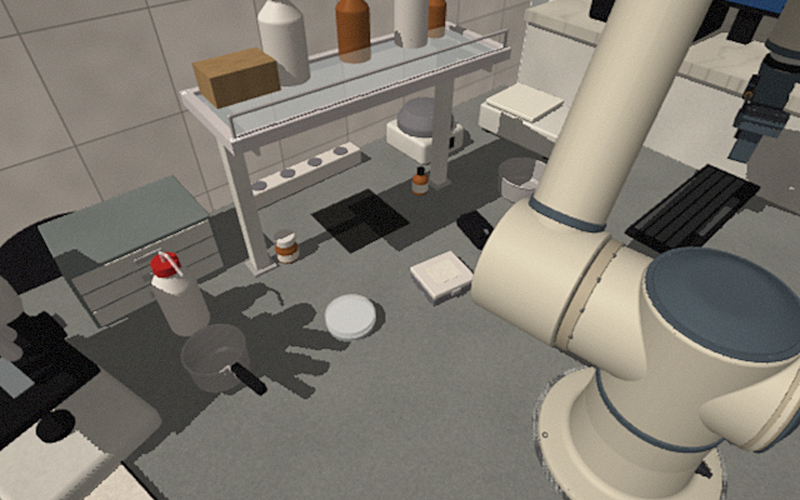

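The top view (800-wide picture) shows two steel pans, at (580,240) right and (222,237) left. A blue look-alike is at (530,362) and will be left alone. The right pan looks larger. Next I'll measure the pans, the mat at (412,165) and the shelf, and make one enlarged crop of both candidates.

```bash
python3 - <<'E'
from h import *
from scipy.optimize import least_squares
W=cloud('top');p=load('top')['p']
def circ(u0,v0,zr,rw=45):
    m=W[v0-rw:v0+rw,u0-rw:u0+rw].reshape(-1,3)
    m=m[(m[:,2]>zr-.006)&(m[:,2]<zr+.006)]
    c=at(W,u0,v0)[:2]; m=m[np.hypot(*(m[:,:2]-c).T)<.074]
    f=least_squares(lambda q:np.hypot(m[:,0]-q[0],m[:,1]-q[1])-q[2],[*c,.06],loss='soft_l1',f_scale=.002)
    return f.x.round(4),len(m)
for nm,u,v,zr in(('R',464,192,.06),('L',178,190,.066)):
    print(nm,circ(u,v,zr),'floor',at(W,u,v))
    ar=W[v-45:v+60,u-45:u+45].reshape(-1,3); print(' zmax pct',np.nanpercentile(ar[:,2],[90,97,99.5]).round(3))
    h=p[v-45:v+60,u-45:u+45].reshape(-1,3).max(1)<45
    k=ar[h&(ar[:,2]>.045)]; 
    if len(k): 
        c=k.mean(0);_,s,V=np.linalg.svd((k-c)[:,:2],full_matrices=False);print(' handle',c.round(4),V[0].round(3),len(k),k.min(0).round(3),k.max(0).round(3))
for n,u,v in(('slide',331,226),('petri',261,211),('mouse',389,206),('bluepan',424,290),('mat front',330,157),('matback',330,130)): print(n,at(W,u,v))
# mat: dark pixels on side view
Ws=cloud('side');ps=load('side')['p']
m=(np.abs(Ws[...,2]-.003)<.012)&(ps.max(2)<32); m[:140]=0;m[210:]=0;m[:,:240]=0;m[:,335:]=0
k=Ws[m];print('mat side',len(k),k.min(0),k.max(0)); 
hull=cv2.minAreaRect(k[:,:2].astype(np.float32)*1000);print(hull)
# shelf rail / board front edge from top
for u,v in((190,141),(330,147),(470,153),(190,146),(470,157)): print('rail',u,v,at(W,u,v))
c=np.hstack([cv2.resize(p[140:260,u-60:u+60],(400,400),interpolation=cv2.INTER_CUBIC) for u in(464,178)])
save(c,'pics/c1.png')
E
```

```text
R (array([ 0.5266, -0.3984,  0.0647]), 179) floor [ 5.339e-01 -4.193e-01  4.000e-04]
 zmax pct [0.06  0.381 0.415]
 handle [ 0.4235 -0.3433  0.078 ] [-0.89   0.456] 162 [ 0.389 -0.366  0.062] [ 0.46  -0.323  0.091]
L (array([0.5342, 0.4134, 0.0492]), 230) floor [0.5382 0.434  0.0019]
 zmax pct [0.041 0.084 0.359]
 handle [0.4372 0.3984 0.0859] [-0.991 -0.131] 165 [0.401 0.388 0.072] [0.475 0.41  0.096]
slide [ 0.4307 -0.0211  0.0345]
petri [0.4739 0.1813 0.028 ]
mouse [ 0.4886 -0.1886  0.0318]
bluepan [ 0.2477 -0.291   0.0016]
mat front [ 0.6395 -0.0191  0.0012]
matback [ 0.6102 -0.0114  0.3736]
mat side 1378 [ 0.61878813 -0.10610262 -0.00333363] [0.79125129 0.06675799 0.00740962]
((705.1393432617188, -19.623985290527344), (169.19891357421875, 167.2652587890625), 87.42070770263672)
rail 190 141 [0.5852 0.2651 0.3811]
rail 330 147 [ 0.5734 -0.0112  0.381 ]
rail 470 153 [ 0.5619 -0.2853  0.3812]
rail 190 146 [0.6532 0.3803 0.0707]
rail 470 157 [ 0.5546 -0.2878  0.3781]
```

View pics/c1.png

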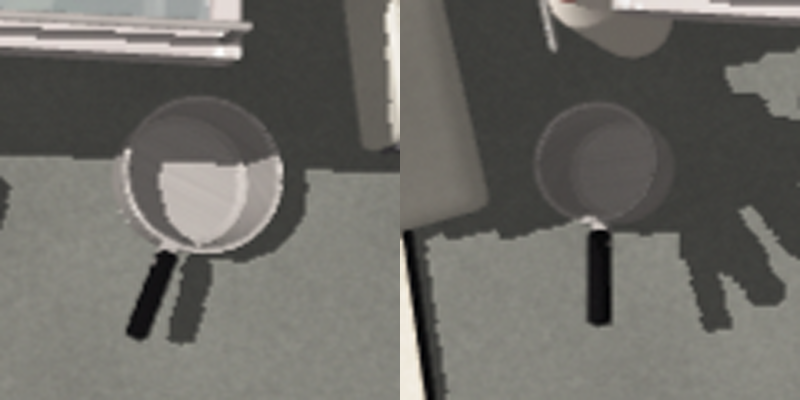

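The right pan is pan_large (rim radius 65 mm, handle rising to 91 mm at 117 mm from the axis). The left is pan_small (radius 49 mm). Both match the sizes given. I'll move to hover over the large pan's handle and then fit the arm's kinematics, because tilting under the shelf needs a reachability check.

Emit:
carry_out(targets=[{"dp": [4,-2.3,-1],"angular": [0,0,0.11]},{"dp": [9,-5,-2],"angular": [0,0,0.22]},{"dp": [14.5,-8.2,-3],"angular": [0,0,0.34]},{"dp": [20,-11.4,-4],"angular": [0,0,0.46]},{"dp": [25.5,-14.5,-4],"angular": [0,0,0.58]},{"dp": [30,-17,-4],"angular": [0,0,0.7]},{"dp": [31.6,-18,-4],"angular": [0,0,0.76]},{"dp": [31.6,-18,-4],"angular": [0,0,0.76]}], grip=-0.2, newtons=60)

```text
time_s: 1.1
eef_pos: [0.4242, -0.3431, 0.2295]
tool_rot: [-3.141, 0.001, -0.487]
ft_force: [-0.3, -0.2, 0.3]
grip_width: 0.599
```

```bash
cat >> h.py <<'E'
import json
def log():
    o=ctrl.get_obs(); s=dict(q=list(map(float,o['joints'])),p=list(map(float,o['eef_pos'])),r=list(map(float,o['tool_rot'])))
    open('log.jsonl','a').write(json.dumps(s)+'\n')
    print('t',round(o['time_s'],2),'q',np.round(o['joints'],3),'p',np.round(o['eef_pos'],4),'rpy',np.round(o['tool_rot'],3),'F',np.round(o['ft_force'],1),'g',round(o['grip_width'],3)); return o
E
python3 -c "from h import *;log()"
```

```text
t 1.1 q [-0.79   0.343  1.486  0.     1.313  1.268] p [ 0.4242 -0.3431  0.2295] rpy [-3.141e+00  1.000e-03 -4.870e-01] F [-0.3 -0.2  0.3] g 0.599
```

Emit:
carry_out(targets=[{"dp": [0,0,-1],"angular": [0,0.1,0]},{"dp": [0,0,-1],"angular": [0,0.2,0]},{"dp": [0,0,-1],"angular": [0,0.3,0]},{"dp": [0,0,-1],"angular": [0,0.4,0]},{"dp": [0,0,-1],"angular": [0,0.5,0]},{"dp": [0,0,-1],"angular": [0,0.6,0]},{"dp": [0,0,-1],"angular": [0,0.6,0]},{"dp": [0,0,-1],"angular": [0,0.6,0]}])

```text
time_s: 2.1
eef_pos: [0.4235, -0.3453, 0.2401]
tool_rot: [3.141, -0.599, -0.489]
ft_force: [0.0, 0.3, -0.1]
grip_width: 0.598
```

```bash
python3 - <<'E'
from h import *
log()
from scipy.optimize import least_squares
D=[json.loads(l) for l in open('log.jsonl')]
D.append(dict(q=[-1.39550877e+00,4.94165296e-01,1.34616149e+00,2.6e-05,1.30252276e+00,-9.55068204e-02],p=[0.16711755,-0.60179187,0.18913914],r=[-3.14034388,-1.448e-4,0.270787385]))
Z=lambda a:R.from_euler('z',a);Y=lambda a:R.from_euler('y',a)
def fk(q,k,s4):
    h,a0,L1,e,L2,d,oy=k; A=Z(q[0]);B=A*Y(q[1]);C=B*Y(q[2]);E=C*Z(s4*q[3]);F=E*Y(q[4])
    return A.apply([a0,oy,h])+B.apply([0,0,L1])+C.apply([e,0,L2])+F.apply([0,0,d]), F*Z(q[5]+np.pi/2)
for s4 in(1,-1):
    f=least_squares(lambda k:np.concatenate([fk(x['q'],k,s4)[0]-x['p'] for x in D]+[.003*(k-[.25,0,.434,0,.434,.3,0])]),[.25,0,.434,0,.434,.3,0])
    print(s4,f.x.round(3),f.cost,[round(np.degrees((fk(x['q'],f.x,s4)[1].inv()*R.from_euler('xyz',x['r'])).magnitude()),2) for x in D])
E
```

```text
t 2.1 q [-0.98   0.11   1.999  0.529  0.553  0.694] p [ 0.4235 -0.3453  0.2401] rpy [ 3.141 -0.599 -0.489] F [ 0.   0.3 -0.1] g 0.598
1 [0.257 0.    0.597 0.118 0.384 0.377 0.06 ] 2.3560586010673967e-07 [np.float64(0.0), np.float64(0.0), np.float64(0.0)]
-1 [-1.636  0.696  0.526 -0.873 -0.575 -0.373  0.06 ] 6.846753564145263e-05 [np.float64(0.01), np.float64(60.58), np.float64(0.0)]
```

Emit:
carry_out(targets=[{"dp": [-1,0,2],"angular": [0,0.05,0]},{"dp": [-2,0,4],"angular": [0,0.1,0]},{"dp": [-3,0,6],"angular": [0,0.15,0]},{"dp": [-4,0,8],"angular": [0,0.2,0]},{"dp": [-5,0,9.9],"angular": [0,0.2,0]},{"dp": [-5,0,9.9],"angular": [0,0.2,0]},{"dp": [-5,0,9.9],"angular": [0,0.2,0]},{"dp": [-5,0,9.9],"angular": [0,0.2,0]}])

```text
time_s: 3.1
eef_pos: [0.4376, -0.3515, 0.1291]
tool_rot: [-3.139, -0.8, -0.49]
ft_force: [0.4, -0.3, -0.4]
grip_width: 0.601
```

```bash
cat > kin.py <<'E'
from h import *
from scipy.optimize import least_squares
Z=lambda a:R.from_euler('z',a);Y=lambda a:R.from_euler('y',a)
LO=np.array([-2.91,-.82,.22,-1.22,.12,-3.08]);HI=np.array([2.91,2.16,2.67,4.37,2.79,3.08])
def fk(q,k):
    h,a0,L1,e,L2,d,oy=k; A=Z(q[0]);B=A*Y(q[1]);C=B*Y(q[2]);E=C*Z(q[3]);F=E*Y(q[4])
    return A.apply([a0,oy,h])+B.apply([0,0,L1])+C.apply([e,0,L2])+F.apply([0,0,d]), F*Z(q[5]+np.pi/2)
def fit():
    D=[json.loads(l) for l in open('log.jsonl')]
    D.append(dict(q=[-1.39550877,.494165296,1.34616149,0,1.30252276,-.0955068],p=[.16711755,-.60179187,.18913914],r=[-3.14034388,-1.448e-4,.270787385]))
    f=least_squares(lambda k:np.concatenate([fk(x['q'],k)[0]-x['p'] for x in D]+[.0005*(k-[.25,0,.434,0,.434,.3,0])]),[.25,0,.434,0,.434,.3,0])
    return f.x,np.sqrt(2*f.cost/len(D))
def pose(G,al,ps):  # grasp point, tilt, azimuth -> TCP, R
    r=R.from_euler('z',ps)*R.from_euler('x',np.pi)*R.from_euler('y',al); return np.array(G)+r.apply([0,0,.019]),r
def ik(p,r,k,seed,n=1):
    best=None
    rng=np.random.default_rng(0)
    for i in range(n):
        s=seed if i==0 else np.clip(seed+rng.normal(0,.7,6),LO+.01,HI-.01)
        f=least_squares(lambda q:np.r_[fk(q,k)[0]-p,.3*(fk(q,k)[1].inv()*r).as_rotvec()],np.clip(s,LO+1e-3,HI-1e-3),bounds=(LO,HI))
        if best is None or f.cost<best.cost-1e-9: best=f
        if best.cost<1e-8: break
    return best.x,np.sqrt(2*best.cost)
def rel(G,al,ps):  # move from present measured pose, cm and rad in tool axes
    o=ctrl.get_obs(); r0=R.from_euler('xyz',o['tool_rot']); p,r=pose(G,al,ps)
    return (100*r0.inv().apply(p-o['eef_pos'])).round(2),(r0.inv()*r).as_rotvec().round(3)
E
python3 - <<'E'
from kin import *
o=log();k,e=fit();print(k.round(4),e)
mc=np.array([.705,-.0196])
for nm,rg,hg in(('L',.115,.075),('S',.099,.084)):
  for ps in np.radians([-60,-45,-30,-15,0,15,30,45,60]):
    row=[]
    for al in(.6,.8,1.0):
        G=np.r_[mc-rg*np.array([np.cos(ps),np.sin(ps)]),hg]
        q,er=ik(*pose(G,al,ps),k,np.array(o['joints']),12); row.append((al,round(er,3),q.round(2).tolist()))
    print(nm,round(np.degrees(ps)),*row,sep='\n   ')
W=cloud('side')
for n,u,v in(('jar',229,200),('oil',336,148)): print(n,at(W,u,v))
E
```

```text
t 3.1 q [-1.048  0.456  2.31   2.251  0.514 -1.159] p [ 0.4376 -0.3515  0.1291] rpy [-3.139 -0.8   -0.49 ] F [ 0.4 -0.3 -0.4] g 0.601
[0.2566 0.     0.5968 0.1179 0.3844 0.3769 0.0596] 5.7314914322598665e-05
L
   -60
   (0.6, np.float64(0.119), [0.24, 0.72, 2.02, 4.37, 0.51, -1.72])
   (0.8, np.float64(0.112), [0.33, 0.79, 2.01, 4.37, 0.72, -1.69])
   (1.0, np.float64(0.107), [0.4, 0.88, 1.99, 4.37, 0.94, -1.66])
L
   -45
   (0.6, np.float64(0.072), [0.22, 0.67, 2.05, 4.37, 0.46, -1.95])
   (0.8, np.float64(0.054), [0.32, 0.74, 2.04, 4.37, 0.68, -1.88])
   (1.0, np.float64(0.041), [0.41, 0.84, 2.03, 4.37, 0.92, -1.79])
L
   -30
   (0.6, np.float64(0.03), [0.15, 0.62, 2.07, 4.37, 0.35, -2.23])
   (0.8, np.float64(0.0), [0.27, 0.67, 2.07, 4.35, 0.58, -2.11])
   (1.0, np.float64(0.0), [0.35, 0.81, 2.14, 4.12, 0.89, -1.76])
L
   -15
   (0.6, np.float64(0.0), [0.01, 0.56, 2.08, 4.26, 0.17, -2.46])
   (0.8, np.float64(0.0), [0.05, 0.67, 2.23, 3.56, 0.57, -1.71])
   (1.0, np.float64(0.0), [0.09, 0.87, 2.35, 3.48, 1.07, -1.54])
L
   0
   (0.6, np.float64(0.0), [-0.2, 0.55, 2.11, 2.34, 0.16, 
[... 2162 characters left out ...]
 0.81, 2.28, 2.31, 0.96, -1.52])
S
   30
   (0.6, np.float64(0.0), [-0.49, 0.58, 1.9, 1.05, 0.58, -0.33])
   (0.8, np.float64(0.0), [-0.6, 0.66, 2.0, 1.5, 0.7, -0.87])
   (1.0, np.float64(0.0), [-0.69, 0.78, 2.07, 1.73, 0.93, -1.23])
S
   45
   (0.6, np.float64(0.0), [-0.55, 0.64, 1.73, 0.85, 0.82, -0.37])
   (0.8, np.float64(0.0), [-0.65, 0.71, 1.79, 1.12, 0.91, -0.71])
   (1.0, np.float64(0.0), [-0.74, 0.81, 1.82, 1.3, 1.06, -0.97])
S
   60
   (0.6, np.float64(0.0), [-0.56, 0.71, 1.53, 0.7, 1.06, -0.44])
   (0.8, np.float64(0.0), [-0.65, 0.78, 1.55, 0.89, 1.15, -0.66])
   (1.0, np.float64(0.0), [-0.72, 0.87, 1.55, 1.04, 1.27, -0.82])
jar [0.689  0.1843 0.0359]
oil [ 0.6803 -0.1891  0.0311]
```

The model fits to 0.06 mm. Plan: place the large pan with its handle at azimuth +45° (toward the robot's right), and the small one with its handle toward the left (about -25°). I'll descend and grip the large handle now.

Emit:
carry_out(targets=[{"dp": [-1,0,1],"angular": [0,0,0]},{"dp": [-2,0,2],"angular": [0,0,0]},{"dp": [-3,0,3],"angular": [0,0,0]},{"dp": [-4,0,4],"angular": [0,0,0]},{"dp": [-4.7,0,4.6],"angular": [0,0,0]},{"dp": [-5,0,4.9],"angular": [0,0,0]},{"dp": [-5,0,4.9],"angular": [0,0,0]},{"dp": [-5,0,4.9],"angular": [0,0,0]}])

```text
time_s: 4.1
eef_pos: [0.437, -0.3513, 0.0603]
tool_rot: [-3.141, -0.801, -0.489]
ft_force: [-0.0, -0.4, 0.3]
grip_width: 0.598
```

Emit:
carry_out(targets=[{"dp": [0,0,0],"angular": [0,0,0]},{"dp": [0,0,0],"angular": [0,0,0]},{"dp": [0,0,0],"angular": [0,0,0]},{"dp": [0,0,0],"angular": [0,0,0]},{"dp": [0,0,0],"angular": [0,0,0]},{"dp": [0,0,0],"angular": [0,0,0]},{"dp": [0,0,0],"angular": [0,0,0]},{"dp": [0,0,0],"angular": [0,0,0]}], grip=1, newtons=60)

```text
time_s: 5.1
eef_pos: [0.4367, -0.3513, 0.0598]
tool_rot: [-3.142, -0.8, -0.489]
ft_force: [0.5, 0.8, 0.6]
grip_width: 0.171
```

```bash
python3 - <<'E'
from kin import *
o=log()
p,d,c=grab('top'); save(p[130:310,380:560],'pics/c2.png',3)
E
```

```text
t 5.1 q [-1.048  0.697  2.373  2.542  0.74  -1.514] p [ 0.4367 -0.3513  0.0598] rpy [-3.142 -0.8   -0.489] F [0.5 0.8 0.6] g 0.171
```

View pics/c2.png

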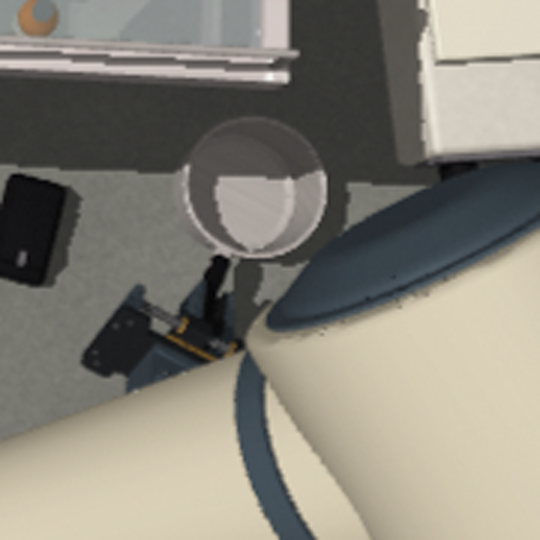

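The grip shows a 15.6 mm opening on the 16 mm handle, and the pan is undisturbed. I'll lift 80 mm and compute the carry.

Emit:
carry_out(targets=[{"dp": [0.3,0,-0.3],"angular": [0,0,0]},{"dp": [1,0,-1],"angular": [0,0,0]},{"dp": [2,0,-2],"angular": [0,0,0]},{"dp": [3.2,0,-3.1],"angular": [0,0,0]},{"dp": [4.4,0,-4.3],"angular": [0,0,0]},{"dp": [5.4,0,-5.2],"angular": [0,0,0]},{"dp": [6,0,-5.8],"angular": [0,0,0]},{"dp": [6,0,-5.8],"angular": [0,0,0]}])

```text
time_s: 6.15
eef_pos: [0.4367, -0.3514, 0.1439]
tool_rot: [3.14, -0.801, -0.488]
ft_force: [0.9, -0.1, -2.7]
grip_width: 0.171
```

```bash
cat >> kin.py <<'E'
def rim(n,box,z0,z1,c0,rmax,rmin=0):
    W=cloud(n)[box[1]:box[3],box[0]:box[2]].reshape(-1,3); m=W[(W[:,2]>z0)&(W[:,2]<z1)]
    r=np.hypot(*(m[:,:2]-c0).T); m=m[(r<rmax)&(r>rmin)]
    f=least_squares(lambda q:np.hypot(m[:,0]-q[0],m[:,1]-q[1])-q[2],[*c0,rmax-.01],loss='soft_l1',f_scale=.002)
    c=f.x; k=m[np.abs(np.hypot(*(m[:,:2]-c[:2]).T)-c[2])<.004]
    A=np.c_[k[:,:2]-c[:2],np.ones(len(k))]; s=np.linalg.lstsq(A,k[:,2],rcond=None)[0]
    print('rim',c.round(4),len(k),'slope deg',np.degrees(s[:2]).round(1),'z',s[2].round(4)); return c
def plan(W,al,f,n=8):  # W: list of (cx,cy,zTCP,psi) for pan centre; f forward offset TCP->centre at that tilt
    k,_=fit(); o=ctrl.get_obs(); q=np.array(o['joints']); r0=R.from_euler('xyz',o['tool_rot']); p0=o['eef_pos']; z=r0.apply([1,0,0]); ps0=np.arctan2(z[1],z[0])
    prev=np.array([p0[0]+f*np.cos(ps0),p0[1]+f*np.sin(ps0),p0[2],ps0])
    for w in W:
        w=np.array(w,float)
        for i in range(1,n+1):
            s=i/n; s=s*s*(3-2*s)*.5+s*.5; x=prev+s*(w-prev)
            p=np.r_[x[:2]-f*np.array([np.cos(x[3]),np.sin(x[3])]),x[2]]; r=pose([0,0,0],al,x[3])[1]
            q1,e=ik(p,r,k,q); dq=np.abs(q1-q).max()/.125; q=q1
            print((100*r0.inv().apply(p-p0)).round(1).tolist(),(r0.inv()*r).as_rotvec().round(3).tolist(),'e%.3f'%e,'v%.1f'%dq,q.round(2)[3:5])
        prev=w; r0=r;p0=p; print()
E
python3 - <<'E'
from kin import *
o=log(); grab('top')
rim('top',(400,130,520,240),.10,.17,np.array([.527,-.398]),.074)
plan([(.535,-.17,.15,.15),(.56,-.05,.13,.6),(.705,-.0196,.12,.785)],.8,.1015)
E
```

```text
t 6.15 q [-1.047  0.408  2.296  2.165  0.476 -1.061] p [ 0.4367 -0.3514  0.1439] rpy [ 3.14  -0.801 -0.488] F [ 0.9 -0.1 -2.7] g 0.171
rim [ 0.5258 -0.398   0.0632] 862 slope deg [-1.7  2.6] z 0.1278
[-0.5, -1.2, -0.6] [0.039, -0.0, -0.037] e0.000 v0.7 [2.08 0.51]
[-1.3, -2.9, -1.5] [0.094, -0.0, -0.09] e0.000 v0.9 [1.97 0.55]
[-2.1, -4.9, -2.5] [0.159, -0.0, -0.154] e0.000 v1.0 [1.84 0.6 ]
[-2.9, -7.1, -3.4] [0.23, -0.0, -0.222] e0.000 v1.0 [1.72 0.65]
[-3.6, -9.4, -4.4] [0.301, 0.0, -0.291] e0.000 v0.9 [1.61 0.69]
[-4.3, -11.5, -5.2] [0.366, 0.0, -0.355] e0.000 v0.7 [1.52 0.73]
[-4.8, -13.3, -5.8] [0.421, 0.0, -0.408] e0.000 v0.6 [1.45 0.76]
[-5.1, -14.6, -6.2] [0.459, 0.0, -0.445] e0.000 v0.4 [1.41 0.78]

[0.1, -0.6, 0.4] [0.027, 0.0, -0.026] e0.000 v0.2 [1.38 0.79]
[0.3, -1.4, 0.9] [0.066, -0.0, -0.064] e0.000 v0.3 [1.34 0.8 ]
[0.6, -2.4, 1.6] [0.112, 0.0, -0.108] e0.000 v0.3 [1.3  0.82]
[0.9, -3.5, 2.4] [0.161, 0.0, -0.157] e0.000 v0.3 [1.26 0.85]
[1.3, -4.6, 3.2] [0.211, 0.0, -0.205] e0.000 v0.3 [1.22 0.87]
[1.7, -5.6, 4.0] [0.257, 0.0, -0.25] e0.000 v0.3 [1.18 0.88]
[2.0, -6.5, 4.7] [0.296, 0.0, -0.287] e0.000 v0.2 [1.16 0.9 ]
[2.2, -7.1, 5.2] [0.323, 0.0, -0.314] e0.000 v0.2 [1.14 0.91]

[0.7, 0.6, 0.9] [0.011, 0.0, -0.011] e0.000 v0.2 [1.13 0.91]
[1.8, 1.5, 2.1] [0.027, 0.0, -0.026] e0.000 v0.3 [1.13 0.92]
[3.1, 2.6, 3.6] [0.046, -0.0, -0.045] e0.000 v0.4 [1.12 0.92]
[4.4, 3.8, 5.3] [0.066, -0.0, -0.064] e0.000 v0.5 [1.1  0.93]
[5.8, 4.9, 6.9] [0.087, 0.0, -0.084] e0.000 v0.5 [1.08 0.94]
[7.1, 6.0, 8.5] [0.106, 0.0, -0.103] e0.000 v0.5 [1.06 0.96]
[8.2, 6.9, 9.7] [0.122, 0.0, -0.118] e0.000 v0.4 [1.05 0.97]
[8.9, 7.5, 10.6] [0.133, 0.0, -0.129] e0.000 v0.3 [1.04 0.98]
```

```bash
cat >> kin.py <<'E'
def rimtop(n,c,r0,r1,zmax,zmin):
    W=cloud(n).reshape(-1,3); d=W[:,:2]-c; r=np.hypot(*d.T); m=(r>r0)&(r<r1)&(W[:,2]<zmax)&(W[:,2]>zmin); W=W[m];a=np.arctan2(d[m,1],d[m,0])
    T=[]
    for b in np.arange(-np.pi,np.pi,np.pi/12):
        k=(a>=b)&(a<b+np.pi/12)
        if k.sum()>2: T.append([*(W[k,:2].mean(0)-c),np.percentile(W[k,2],90)])
    T=np.array(T); s=np.linalg.lstsq(np.c_[T[:,:2],np.ones(len(T))],T[:,2],rcond=None)[0]
    print('rimtop n',len(T),'slope deg',np.degrees(s[:2]).round(2),'z',s[2].round(4),'res',np.std(T@np.r_[-s[:2],1]-s[2]).round(4))
E
python3 -c "
from kin import *
for zm in (.12,.13): rimtop('top',np.array([.5265,-.398]),.058,.071,.17,zm)"
```

```text
rimtop n 24 slope deg [-0.42  0.67] z 0.1432 res 0.0005
rimtop n 24 slope deg [-0.34  0.59] z 0.1434 res 0.0006
```

Emit:
carry_out(targets=[{"dp": [-0.5,-1.2,-0.6],"angular": [0.039,0,-0.037]},{"dp": [-1.3,-2.9,-1.5],"angular": [0.094,0,-0.09]},{"dp": [-2.1,-4.9,-2.5],"angular": [0.159,0,-0.154]},{"dp": [-2.9,-7.1,-3.4],"angular": [0.23,0,-0.222]},{"dp": [-3.6,-9.4,-4.4],"angular": [0.301,0,-0.291]},{"dp": [-4.3,-11.5,-5.2],"angular": [0.366,0,-0.355]},{"dp": [-4.8,-13.3,-5.8],"angular": [0.421,0,-0.408]},{"dp": [-5.1,-14.6,-6.2],"angular": [0.459,0,-0.445]}])

```text
time_s: 7.2
eef_pos: [0.4348, -0.1842, 0.1495]
tool_rot: [-3.14, -0.8, 0.151]
ft_force: [-0.1, 0.5, -2.0]
grip_width: 0.166
```

Emit:
carry_out(targets=[{"dp": [0.1,-0.6,0.4],"angular": [0.027,0,-0.026]},{"dp": [0.3,-1.4,0.9],"angular": [0.066,0,-0.064]},{"dp": [0.6,-2.4,1.6],"angular": [0.112,0,-0.108]},{"dp": [0.9,-3.5,2.4],"angular": [0.161,0,-0.157]},{"dp": [1.3,-4.6,3.2],"angular": [0.211,0,-0.205]},{"dp": [1.7,-5.6,4],"angular": [0.257,0,-0.25]},{"dp": [2,-6.5,4.7],"angular": [0.296,0,-0.287]},{"dp": [2.2,-7.1,5.2],"angular": [0.323,0,-0.314]}])

```text
time_s: 8.2
eef_pos: [0.4767, -0.1063, 0.1292]
tool_rot: [-3.141, -0.8, 0.603]
ft_force: [0.4, -0.6, -3.0]
grip_width: 0.172
```

```bash
python3 - <<'E'
from kin import *
o=log(); p,d,c=grab('top'); grab('side')
c=np.array(o['eef_pos'][:2])+.1015*np.array([np.cos(.6),np.sin(.6)]);print(c)
for n in('top','side'): rimtop(n,c,.056,.071,.15,.10)
plan([(.705,-.0196,.12,.785)],.8,.1015)
E
```

```text
t 8.2 q [-0.961  0.482  2.157  1.138  0.912 -0.916] p [ 0.4767 -0.1063  0.1292] rpy [-3.141 -0.8    0.603] F [ 0.4 -0.6 -3. ] g 0.172
[ 0.56048106 -0.04899937]
rimtop n 24 slope deg [-1.54  0.04] z 0.1289 res 0.0015
rimtop n 24 slope deg [-0.46  0.02] z 0.1287 res 0.0008
[0.7, 0.6, 0.9] [0.011, -0.0, -0.011] e0.000 v0.2 [1.14 0.91]
[1.8, 1.6, 2.1] [0.027, -0.0, -0.026] e0.000 v0.3 [1.13 0.92]
[3.1, 2.6, 3.6] [0.045, -0.0, -0.044] e0.000 v0.4 [1.12 0.92]
[4.4, 3.8, 5.2] [0.065, -0.0, -0.064] e0.000 v0.5 [1.1  0.93]
[5.8, 5.0, 6.8] [0.086, -0.0, -0.083] e0.000 v0.5 [1.08 0.94]
[7.1, 6.1, 8.4] [0.104, -0.0, -0.101] e0.000 v0.5 [1.06 0.96]
[8.2, 7.0, 9.6] [0.12, -0.0, -0.116] e0.000 v0.4 [1.05 0.97]
[8.9, 7.6, 10.5] [0.131, -0.0, -0.127] e0.000 v0.3 [1.04 0.98]
```

Emit:
carry_out(targets=[{"dp": [0.7,0.6,0.9],"angular": [0.011,0,-0.011]},{"dp": [1.8,1.6,2.1],"angular": [0.027,0,-0.026]},{"dp": [3.1,2.6,3.6],"angular": [0.045,0,-0.044]},{"dp": [4.4,3.8,5.2],"angular": [0.065,0,-0.064]},{"dp": [5.8,5,6.8],"angular": [0.086,0,-0.083]},{"dp": [7.1,6.1,8.4],"angular": [0.104,0,-0.101]},{"dp": [8.2,7,9.6],"angular": [0.12,0,-0.116]},{"dp": [8.9,7.6,10.5],"angular": [0.131,0,-0.127]}])

```text
time_s: 9.3
eef_pos: [0.6337, -0.0916, 0.1201]
tool_rot: [-3.142, -0.801, 0.784]
ft_force: [-0.3, 0.3, -2.8]
grip_width: 0.168
```

Emit:
carry_out(targets=[{"dp": [-0.4,0,0.4],"angular": [0,0,0]},{"dp": [-1,0,1],"angular": [0,0,0]},{"dp": [-1.7,0,1.7],"angular": [0,0,0]},{"dp": [-2.4,0,2.3],"angular": [0,0,0]},{"dp": [-3,0,2.9],"angular": [0,0,0]},{"dp": [-3.4,0,3.3],"angular": [0,0,0]},{"dp": [-3.4,0,3.3],"angular": [0,0,0]},{"dp": [-3.4,0,3.3],"angular": [0,0,0]}])

```text
time_s: 10.3
eef_pos: [0.6327, -0.0919, 0.073]
tool_rot: [3.142, -0.8, 0.783]
ft_force: [-0.5, 0.6, -2.0]
grip_width: 0.166
```

```bash
python3 - <<'E'
from kin import *
o=log(); p,d,c=grab('side')
c=np.array(o['eef_pos'][:2])+.1015*np.array([np.cos(.785),np.sin(.785)]);print(c)
rimtop('side',c,.056,.071,.12,.04)
rim('side',(0,0,640,400),.055,.09,c,.072,.05)
save(p[90:250,200:420],'pics/s2.png',3)
E
```

```text
t 10.3 q [-0.684  0.699  1.799  1.105  0.926 -0.726] p [ 0.6327 -0.0919  0.073 ] rpy [ 3.142 -0.8    0.783] F [-0.5  0.6 -2. ] g 0.166
[ 0.70446103 -0.02017102]
rimtop n 24 slope deg [-0.39 -0.05] z 0.0721 res 0.001
rim [ 0.7039 -0.0191  0.0641] 534 slope deg [-0.2 -0.1] z 0.0657
```

View pics/s2.png

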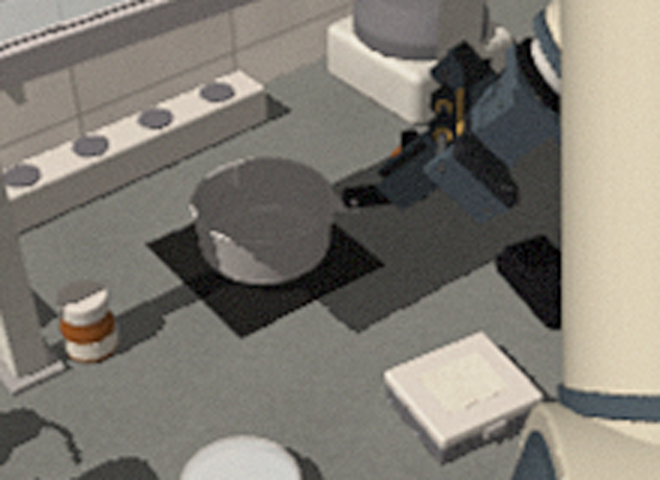

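The picture shows the pan level at (263,220), over the mat's middle; the rim fit gives (0.704, -0.019) against the mat at (0.705, -0.020). I'll lower the last 10 mm slowly.

Emit:
carry_out(targets=[{"dp": [-0.15,0,0.15],"angular": [0,0,0]},{"dp": [-0.3,0,0.3],"angular": [0,0,0]},{"dp": [-0.42,0,0.42],"angular": [0,0,0]},{"dp": [-0.52,0,0.52],"angular": [0,0,0]},{"dp": [-0.6,0,0.6],"angular": [0,0,0]},{"dp": [-0.66,0,0.65],"angular": [0,0,0]},{"dp": [-0.7,0,0.7],"angular": [0,0,0]},{"dp": [-0.72,0,0.7],"angular": [0,0,0]}])

```text
time_s: 11.35
eef_pos: [0.6326, -0.0919, 0.0629]
tool_rot: [-3.141, -0.801, 0.783]
ft_force: [0.6, 1.2, -1.7]
grip_width: 0.171
```

```bash
python3 - <<'E'
from kin import *
o=log(); grab('side')
rimtop('side',np.array([.704,-.0195]),.056,.071,.12,.04)
E
```

```text
t 11.35 q [-0.684  0.717  1.802  1.12   0.916 -0.751] p [ 0.6326 -0.0919  0.0629] rpy [-3.141 -0.801  0.783] F [ 0.6  1.2 -1.7] g 0.171
rimtop n 24 slope deg [-0.31 -0.13] z 0.0632 res 0.0007
```

Emit:
carry_out(targets=[{"dp": [-0.02,0,0.02],"angular": [0,0,0]},{"dp": [-0.04,0,0.04],"angular": [0,0,0]},{"dp": [-0.06,0,0.06],"angular": [0,0,0]},{"dp": [-0.08,0,0.08],"angular": [0,0,0]},{"dp": [-0.08,0,0.08],"angular": [0,0,0]},{"dp": [-0.08,0,0.08],"angular": [0,0,0]},{"dp": [-0.08,0,0.08],"angular": [0,0,0]},{"dp": [-0.08,0,0.08],"angular": [0,0,0]}])

```text
time_s: 12.4
eef_pos: [0.6328, -0.092, 0.0623]
tool_rot: [3.141, -0.801, 0.783]
ft_force: [-6.0, -3.5, 10.2]
grip_width: 0.167
```

Emit:
carry_out(targets=[{"dp": [0,0,0],"angular": [0,0,0]},{"dp": [0,0,0],"angular": [0,0,0]},{"dp": [0,0,0],"angular": [0,0,0]},{"dp": [0,0,0],"angular": [0,0,0]},{"dp": [0,0,0],"angular": [0,0,0]},{"dp": [0,0,0],"angular": [0,0,0]},{"dp": [0,0,0],"angular": [0,0,0]},{"dp": [0,0,0],"angular": [0,0,0]}], grip=0)

```text
time_s: 13.4
eef_pos: [0.6326, -0.0919, 0.0616]
tool_rot: [-3.141, -0.8, 0.783]
ft_force: [0.1, -0.4, -0.2]
grip_width: 0.5
```

```bash
python3 - <<'E'
from kin import *
o=log(); grab('side')
rimtop('side',np.array([.704,-.0195]),.056,.071,.12,.04)
# retreat back along tool z by 12cm, then to hover at front, then small pan pregrasp, staged; check IK
k,_=fit(); q=np.array(o['joints'])
c=np.array([.5342,.4134]); hd=np.array([.4372,.3984])-c; psS=np.arctan2(-hd[1],-hd[0]);print('psi small',psS,np.linalg.norm(hd)); u=hd/np.linalg.norm(hd)
G=np.r_[c+.099*u,.078]; print('G',G, 'TCP1.0',pose(G,1.0,psS)[0])
r0=R.from_euler('xyz',o['tool_rot']);p0=o['eef_pos']
st=[(p0+r0.apply([0,0,-.12]),r0)]
st+=[(np.array([.45,-.12,.24]),pose([0]*3,.9,.5)[1]),(np.array([.44,.12,.26]),pose([0]*3,1.,.25)[1]),(pose(G+[0,0,.1],1.,psS)),(pose(G,1.,psS))]
for a,b in zip([(p0,r0)]+st,st):
    rv=(a[1].inv()*b[1]).as_rotvec(); print('->',(100*a[1].inv().apply(b[0]-a[0])).round(1),rv.round(3))
    for s in np.linspace(.125,1,8):
        qq,e=ik(a[0]+s*(b[0]-a[0]),a[1]*R.from_rotvec(s*rv),k,q); v=np.abs(qq-q).max()/.125;q=qq
        print('   e%.3f v%.1f'%(e,v),q.round(2))
E
```

```text
t 13.4 q [-0.684  0.719  1.803  1.122  0.915 -0.754] p [ 0.6326 -0.0919  0.0616] rpy [-3.141 -0.8    0.783] F [ 0.1 -0.4 -0.2] g 0.5
rimtop n 24 slope deg [-0.15  0.05] z 0.0633 res 0.0008
psi small 0.15342392157884527 0.0981529418815351
G [0.43636289 0.39827055 0.078     ] TCP1.0 [0.45216304 0.40071387 0.06773426]
-> [ -0.  -0. -12.] [0. 0. 0.]
   e0.000 v0.2 [-0.7   0.7   1.8   1.1   0.93 -0.74]
   e0.000 v0.2 [-0.73  0.68  1.81  1.07  0.95 -0.73]
   e0.000 v0.2 [-0.75  0.66  1.81  1.05  0.98 -0.71]
   e0.000 v0.2 [-0.77  0.64  1.8   1.02  1.   -0.7 ]
   e0.000 v0.2 [-0.79  0.62  1.8   1.    1.02 -0.68]
   e0.000 v0.2 [-0.81  0.6   1.8   0.98  1.05 -0.67]
   e0.000 v0.2 [-0.83  0.58  1.79  0.96  1.07 -0.66]
   e0.000 v0.2 [-0.85  0.56  1.79  0.94  1.1  -0.65]
-> [  2.4 -10.9 -11.1] [-0.213  0.099  0.187]
   e0.000 v0.4 [-0.88  0.53  1.84  0.96  1.09 -0.66]
   e0.000 v0.4 [-0.9   0.49  1.89  0.98  1.08 -0.68]
   e0.000 v0.4 [-0.93  0.45  1.94  1.    1.08 -0.69]
   e0.000 v0.4 [-0.97  0.41  1.99  1.02  1.08 -0.7 ]
   e0.000 v0.4 [-1.    0.37  2.03  1.03  1.09 -0.71]
   e0.000 v0.3 [-
[... 836 characters left out ...]
72  0.34  2.43  3.85  0.69 -1.86]
   e0.000 v1.3 [ 0.83  0.4   2.36  4.01  0.72 -1.91]
   e0.000 v1.1 [ 0.91  0.45  2.29  4.14  0.74 -1.97]
   e0.000 v0.9 [ 0.98  0.5   2.22  4.26  0.75 -2.03]
   e0.000 v0.8 [ 1.04  0.54  2.14  4.36  0.76 -2.09]
-> [-8.4 -0.   5.4] [0. 0. 0.]
   e0.000 v0.4 [ 1.04  0.57  2.15  4.33  0.78 -2.04]
   e0.000 v0.4 [ 1.04  0.61  2.15  4.29  0.8  -1.99]
   e0.000 v0.4 [ 1.04  0.64  2.16  4.25  0.81 -1.94]
   e0.000 v0.4 [ 1.04  0.67  2.17  4.22  0.83 -1.89]
   e0.000 v0.4 [ 1.04  0.71  2.17  4.19  0.85 -1.84]
   e0.000 v0.3 [ 1.04  0.74  2.17  4.16  0.87 -1.8 ]
   e0.000 v0.3 [ 1.04  0.77  2.18  4.14  0.89 -1.76]
   e0.000 v0.3 [ 1.04  0.81  2.18  4.11  0.91 -1.72]
```

Large pan is down: force is zero after release, the rim is level at 63 mm and it is centred. Retreating now.

Emit:
carry_out(targets=[{"dp": [0,0,-1],"angular": [0,0,0]},{"dp": [0,0,-2.5],"angular": [0,0,0]},{"dp": [0,0,-4],"angular": [0,0,0]},{"dp": [0,0,-5.5],"angular": [0,0,0]},{"dp": [0,0,-7.5],"angular": [0,0,0]},{"dp": [0,0,-9.5],"angular": [0,0,0]},{"dp": [0,0,-11],"angular": [0,0,0]},{"dp": [0,0,-12],"angular": [0,0,0]}])

```text
time_s: 14.45
eef_pos: [0.5711, -0.1534, 0.1459]
tool_rot: [3.141, -0.8, 0.783]
ft_force: [0.5, 0.5, 0.2]
grip_width: 0.5
```

```bash
cat >> kin.py <<'E'
def stages(st,n=8):
    o=ctrl.get_obs(); k,_=fit(); q=np.array(o['joints']); r0=R.from_euler('xyz',o['tool_rot']);p0=o['eef_pos']
    for a,b in zip([(p0,r0)]+st,st):
        rv=(a[1].inv()*b[1]).as_rotvec(); print('->',(100*a[1].inv().apply(b[0]-a[0])).round(1),rv.round(3)); mv=0;me=0
        for s in np.linspace(1/n,1,n):
            qq,e=ik(a[0]+s*(b[0]-a[0]),a[1]*R.from_rotvec(s*rv),k,q); mv=max(mv,np.abs(qq-q).max()/.125);me=max(me,e);q=qq
        print('   e%.3f v%.1f'%(me,mv),q.round(2))
E
python3 - <<'E'
from kin import *
o=log(); G=np.array([.4364,.3983,.078]);ps=.153
r=lambda a,p:pose([0]*3,a,p)[1]
stages([(np.array([.50,-.03,.24]),r(.9,.45)),(np.array([.52,.1,.22]),r(1.,.2)),(np.array([.50,.26,.20]),r(1.,.16)),pose(G+[0,0,.06],1.,ps),pose(G,1.,ps)])
E
```

```text
t 14.45 q [-0.853  0.561  1.788  0.935  1.098 -0.646] p [ 0.5711 -0.1534  0.1459] rpy [ 3.141 -0.8    0.783] F [0.5 0.5 0.2] g 0.5
-> [  9.3 -13.8  -3.9] [-0.25   0.099  0.22 ]
   e0.000 v0.5 [-0.81  0.19  2.24  1.28  0.89 -0.65]
-> [  3.1 -10.8   7.1] [-0.203  0.099  0.145]
   e0.000 v1.9 [-0.11  0.31  2.48  2.72  0.67 -1.4 ]
-> [ -1.  -16.1   2.1] [-0.034 -0.     0.022]
   e0.000 v1.2 [ 0.63  0.41  2.34  3.8   0.67 -1.85]
-> [ -7.4 -14.7   1.8] [-0.006  0.     0.004]
   e0.000 v0.5 [ 1.04  0.65  2.16  4.25  0.82 -1.93]
-> [-5.  -0.   3.2] [0. 0. 0.]
   e0.000 v0.2 [ 1.04  0.81  2.18  4.11  0.91 -1.72]
```

Emit:
carry_out(targets=[{"dp": [0.8,-0.6,-1.5],"angular": [-0.02,0.01,0.02]},{"dp": [2,-2.2,-2.5],"angular": [-0.05,0.02,0.05]},{"dp": [3.5,-4.5,-3],"angular": [-0.09,0.03,0.08]},{"dp": [5,-7,-3.4],"angular": [-0.13,0.05,0.11]},{"dp": [6.5,-9.5,-3.7],"angular": [-0.17,0.07,0.15]},{"dp": [8,-11.8,-3.9],"angular": [-0.21,0.09,0.19]},{"dp": [9.3,-13.8,-3.9],"angular": [-0.25,0.1,0.22]},{"dp": [9.3,-13.8,-3.9],"angular": [-0.25,0.1,0.22]}], grip=-0.2)

```text
time_s: 15.45
eef_pos: [0.4987, -0.0265, 0.2397]
tool_rot: [-3.139, -0.902, 0.448]
ft_force: [0.4, -1.5, 0.1]
grip_width: 0.598
```

Emit:
carry_out(targets=[{"dp": [0.4,-1.5,1],"angular": [-0.03,0.014,0.02]},{"dp": [0.8,-3,2],"angular": [-0.06,0.028,0.04]},{"dp": [1.3,-4.5,3],"angular": [-0.085,0.042,0.06]},{"dp": [1.7,-6,4],"angular": [-0.115,0.056,0.08]},{"dp": [2.2,-7.5,5],"angular": [-0.145,0.07,0.1]},{"dp": [2.6,-9,6],"angular": [-0.17,0.084,0.12]},{"dp": [3,-10.3,6.8],"angular": [-0.195,0.095,0.14]},{"dp": [3.1,-10.8,7.1],"angular": [-0.203,0.1,0.145]}])

```text
time_s: 16.45
eef_pos: [0.521, 0.1019, 0.2193]
tool_rot: [-3.14, -1.002, 0.2]
ft_force: [0.5, -0.6, 1.0]
grip_width: 0.602
```

Emit:
carry_out(targets=[{"dp": [-0.1,-2,0.3],"angular": [0,0,0]},{"dp": [-0.2,-4,0.5],"angular": [-0.01,0,0.01]},{"dp": [-0.4,-6,0.8],"angular": [-0.01,0,0.01]},{"dp": [-0.5,-8,1.1],"angular": [-0.02,0,0.01]},{"dp": [-0.6,-10,1.3],"angular": [-0.02,0,0.01]},{"dp": [-0.8,-12,1.6],"angular": [-0.03,0,0.02]},{"dp": [-0.9,-14,1.9],"angular": [-0.034,0,0.02]},{"dp": [-1,-16,2.1],"angular": [-0.034,0,0.022]}])

```text
time_s: 17.45
eef_pos: [0.5014, 0.2611, 0.2]
tool_rot: [-3.139, -1.002, 0.157]
ft_force: [0.2, -0.1, 0.3]
grip_width: 0.605
```

```bash
python3 - <<'E'
from kin import *
o=log(); G=np.array([.4364,.3983,.078]);ps=.153
p,d,c=grab('top');grab('side'); rimtop('side',np.array([.704,-.0195]),.056,.071,.12,.04)
W=cloud('top'); k=W[(p.max(2)<45)&(W[...,2]>.07)&(W[...,2]<.1)&(W[...,0]>.38)&(W[...,0]<.48)&(W[...,1]>.36)&(W[...,1]<.44)]
if len(k)>30: c=k.mean(0);V=np.linalg.svd((k-c)[:,:2],full_matrices=False)[2][0];print('handle',c.round(4),np.degrees(np.arctan(V[1]/V[0])),len(k))
stages([pose(G+[0,0,.06],1.,ps),pose(G,1.,ps)])
E
```

```text
t 17.45 q [ 0.628  0.413  2.341  3.798  0.672 -1.847] p [0.5014 0.2611 0.2   ] rpy [-3.139 -1.002  0.157] F [ 0.2 -0.1  0.3] g 0.605
rimtop n 21 slope deg [-0.81 -0.04] z 0.0637 res 0.0006
handle [0.4496 0.3998 0.0829] 10.59018874268756 109
-> [ -7.5 -14.5   1.7] [-0.008 -0.003  0.003]
   e0.000 v0.5 [ 1.04  0.65  2.16  4.25  0.82 -1.93]
-> [-5.  -0.   3.2] [0. 0. 0.]
   e0.000 v0.2 [ 1.04  0.81  2.18  4.11  0.91 -1.72]
```

Emit:
carry_out(targets=[{"dp": [-0.5,-1.5,0],"angular": [0,0,0]},{"dp": [-1.2,-3.5,0.2],"angular": [0,0,0]},{"dp": [-2.2,-5.8,0.4],"angular": [0,0,0]},{"dp": [-3.4,-8,0.7],"angular": [0,0,0]},{"dp": [-4.6,-10.2,1],"angular": [0,0,0]},{"dp": [-5.8,-12.4,1.4],"angular": [0,0,0]},{"dp": [-6.9,-13.8,1.6],"angular": [-0.01,0,0]},{"dp": [-7.5,-14.5,1.7],"angular": [-0.01,0,0]}])

```text
time_s: 18.55
eef_pos: [0.4523, 0.3996, 0.1274]
tool_rot: [3.134, -1.002, 0.158]
ft_force: [-0.2, -0.4, 0.4]
grip_width: 0.601
```

Emit:
carry_out(targets=[{"dp": [-0.6,0,0.4],"angular": [0,0,0]},{"dp": [-1.5,0,1],"angular": [0,0,0]},{"dp": [-2.5,0,1.6],"angular": [0,0,0]},{"dp": [-3.5,0,2.3],"angular": [0,0,0]},{"dp": [-4.3,0,2.8],"angular": [0,0,0]},{"dp": [-5,0,3.2],"angular": [0,0,0]},{"dp": [-5,0,3.2],"angular": [0,0,0]},{"dp": [-5,0,3.2],"angular": [0,0,0]}])

```text
time_s: 19.55
eef_pos: [0.452, 0.399, 0.0686]
tool_rot: [3.134, -1.002, 0.158]
ft_force: [0.4, 0.7, 0.2]
grip_width: 0.597
```

```bash
python3 - <<'E'
from kin import *
o=log(); G=np.array([.4364,.3983,.078]);print(rel(G,1.,.153))
p,d,c=grab('wrist'); save(p,'pics/w1.png')
p,d,c=grab('top'); save(p[120:280,100:300],'pics/t3.png',3)
E
```

```text
t 19.55 q [ 1.038  0.806  2.181  4.118  0.91  -1.727] p [0.452  0.399  0.0686] rpy [ 3.134 -1.002  0.158] F [0.4 0.7 0.2] g 0.597
(array([-0.04, -0.17,  0.08]), array([ 0.003, -0.002,  0.003]))
```

View pics/w1.png

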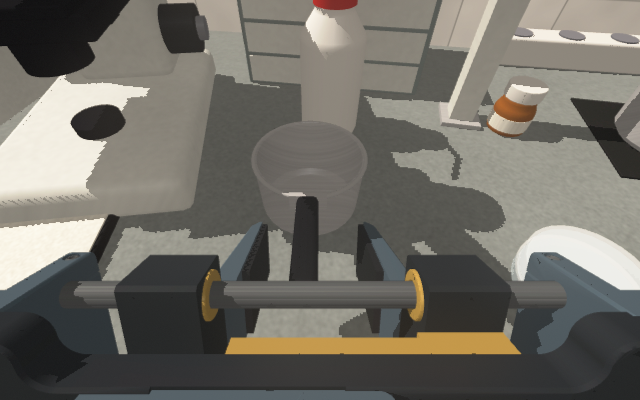

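The wrist picture shows the handle (305,240) between the open jaws (250 and 375), slightly left of centre. I'll shift 1.5 mm and close.

Emit:
carry_out(targets=[{"dp": [0,-0.15,0],"angular": [0,0,0]},{"dp": [0,-0.15,0],"angular": [0,0,0]},{"dp": [0,-0.15,0],"angular": [0,0,0]},{"dp": [0,-0.15,0],"angular": [0,0,0]},{"dp": [0,-0.15,0],"angular": [0,0,0]},{"dp": [0,-0.15,0],"angular": [0,0,0]},{"dp": [0,-0.15,0],"angular": [0,0,0]},{"dp": [0,-0.15,0],"angular": [0,0,0]}], grip=1, newtons=60)

```text
time_s: 20.65
eef_pos: [0.4517, 0.4005, 0.0683]
tool_rot: [3.134, -1.001, 0.158]
ft_force: [-0.0, -1.1, 0.2]
grip_width: 0.17
```

```bash
python3 - <<'E'
from kin import *
o=log(); grab('top');grab('side'); x=R.from_euler('xyz',o['tool_rot']).apply([1,0,0]);ps=np.arctan2(x[1],x[0])
for n in('top','side'):
  c=rim(n,(0,0,640,400),.055,.075,np.array([.534,.4134]),.056,.042)
  d=c[:2]-o['eef_pos'][:2]; print('fwd',d@[np.cos(ps),np.sin(ps)],'left',d@[-np.sin(ps),np.cos(ps)],'psi',ps)
  rimtop(n,c[:2],.042,.055,.08,.04)
E
```

```text
t 20.65 q [ 1.041  0.806  2.178  4.123  0.908 -1.731] p [0.4517 0.4005 0.0683] rpy [ 3.134 -1.001  0.158] F [-0.  -1.1  0.2] g 0.17
rim [0.5347 0.4121 0.0491] 257 slope deg [-0.7 -0.9] z 0.0644
fwd 0.08372539800976438 left -0.0016069679757658994 psi 0.1584168959314469
rimtop n 24 slope deg [-0.67 -0.61] z 0.067 res 0.0008
rim [0.534  0.4134 0.046 ] 0 slope deg [0. 0.] z 0.0
fwd 0.08327249873879984 left -0.00021428637006807357 psi 0.1584168959314469Traceback (most recent call last):
  File "<stdin>", line 6, in <module>
  File "kin.py", line 51, in rimtop
    T=np.array(T); s=np.linalg.lstsq(np.c_[T[:,:2],np.ones(len(T))],T[:,2],rcond=None)[0]
                                           ~^^^^^^
IndexError: too many indices for array: array is 1-dimensional, but 2 were indexed
```

Emit:
carry_out(targets=[{"dp": [0.4,0,-0.2],"angular": [0,0,0]},{"dp": [1.2,0,-0.8],"angular": [0,0,0]},{"dp": [2.5,0,-1.6],"angular": [0,0,0]},{"dp": [4,0,-2.6],"angular": [0,0,0]},{"dp": [5.5,0,-3.5],"angular": [0,0,0]},{"dp": [7,0,-4.5],"angular": [0,0,0]},{"dp": [8,0,-5.1],"angular": [0,0,0]},{"dp": [8.4,0,-5.4],"angular": [0,0,0]}])

```text
time_s: 21.75
eef_pos: [0.4518, 0.4004, 0.1688]
tool_rot: [3.138, -1.003, 0.156]
ft_force: [0.3, -0.8, -1.9]
grip_width: 0.168
```

```bash
python3 - <<'E'
from kin import *
o=log(); grab('top');grab('side'); x=R.from_euler('xyz',o['tool_rot']).apply([1,0,0]);ps=np.arctan2(x[1],x[0])
for n in('top','side'):
  c=rim(n,(0,0,640,400),.155,.178,np.array([.534,.4134]),.056,.042)
  d=c[:2]-o['eef_pos'][:2]; print('fwd',d@[np.cos(ps),np.sin(ps)],'left',d@[-np.sin(ps),np.cos(ps)],'psi',ps)
  rimtop(n,c[:2],.042,.055,.18,.14)
for w in ([(.56,.10,.19,-.10),(.61,-.0,.19,-.4),(.705,-.0196,.19,-.44)],[(.56,.10,.19,-.10),(.61,-.0,.19,-.3),(.705,-.0196,.19,-.35)]):plan(w,1.,.083,8)
E
```

```text
t 21.75 q [ 1.04   0.541  2.138  4.366  0.769 -2.094] p [0.4518 0.4004 0.1688] rpy [ 3.138 -1.003  0.156] F [ 0.3 -0.8 -1.9] g 0.168
rim [0.5347 0.412  0.049 ] 340 slope deg [-0.6 -1. ] z 0.1643
fwd 0.08376774367735015 left -0.0013711543926264952 psi 0.15631123410703118
rimtop n 24 slope deg [-0.47 -0.64] z 0.1669 res 0.0008
rim [0.5355 0.4137 0.0487] 665 slope deg [-0.8  0. ] z 0.1632
fwd 0.08475663661392448 left 0.00010071489696743368 psi 0.15631123410703118
rimtop n 24 slope deg [-0.71  0.06] z 0.1669 res 0.0005
[0.1, 2.5, -0.2] [-0.013, -0.003, 0.012] e0.000 v0.3 [4.32 0.77]
[0.1, 5.9, -0.6] [-0.039, -0.003, 0.028] e0.000 v0.4 [4.27 0.78]
[0.2, 10.1, -1.0] [-0.07, -0.003, 0.048] e0.000 v0.5 [4.21 0.79]
[0.3, 14.6, -1.4] [-0.103, -0.003, 0.069] e0.000 v0.7 [4.12 0.81]
[0.5, 19.1, -1.9] [-0.137, -0.003, 0.091] e0.000 v0.8 [4.02 0.82]
[0.6, 23.3, -2.2] [-0.168, -0.003, 0.111] e0.000 v0.9 [3.91 0.84]
[0.7, 26.8, -2.5] [-0.194, -0.003, 0.127] e0.000 v0.8 [3.81 0.86]
[0.7, 29.2, -2.8] [-0.212, -0.003, 0.139] e0.000 v0.7 [3.73 0.87]

[0.3, 0.6, 0.4] [-0.021, -0.0, 0.014] e0.000 v0.3 [3.
[... 1753 characters left out ...]
 v0.2 [3.78 0.81]
[2.6, 6.2, 4.1] [-0.134, -0.0, 0.086] e0.000 v0.2 [3.79 0.79]
[3.0, 7.1, 4.7] [-0.154, 0.0, 0.099] e0.000 v0.2 [3.81 0.78]
[3.3, 7.8, 5.2] [-0.168, 0.0, 0.108] e0.000 v0.1 [3.82 0.77]

[0.4, -0.1, 0.7] [-0.004, -0.0, 0.002] e0.000 v0.2 [3.83 0.75]
[1.1, -0.3, 1.7] [-0.009, 0.0, 0.005] e0.000 v0.2 [3.84 0.73]
[1.8, -0.5, 2.8] [-0.015, 0.0, 0.009] e0.000 v0.3 [3.86 0.71]
[2.6, -0.7, 4.1] [-0.021, 0.0, 0.014] e0.000 v0.3 [3.88 0.68]
[3.4, -0.9, 5.3] [-0.028, 0.0, 0.018] e0.000 v0.3 [3.9  0.66]
[4.2, -1.1, 6.5] [-0.034, 0.0, 0.022] e0.000 v0.3 [3.92 0.64]
[4.8, -1.2, 7.4] [-0.039, 0.0, 0.025] e0.000 v0.2 [3.94 0.62]
[5.2, -1.3, 8.1] [-0.042, -0.0, 0.027] e0.000 v0.2 [3.96 0.61]
```

The small pan is held, level to 0.7°. I'll carry it over in the planned three legs, with the handle at azimuth -25° (70° from the other one).

Emit:
carry_out(targets=[{"dp": [0.1,2.5,-0.2],"angular": [-0.013,-0.003,0.012]},{"dp": [0.1,5.9,-0.6],"angular": [-0.039,-0.003,0.028]},{"dp": [0.2,10.1,-1],"angular": [-0.07,-0.003,0.048]},{"dp": [0.3,14.6,-1.4],"angular": [-0.103,-0.003,0.069]},{"dp": [0.5,19.1,-1.9],"angular": [-0.137,-0.003,0.091]},{"dp": [0.6,23.3,-2.2],"angular": [-0.168,-0.003,0.111]},{"dp": [0.7,26.8,-2.5],"angular": [-0.194,-0.003,0.127]},{"dp": [0.7,29.2,-2.8],"angular": [-0.212,-0.003,0.139]}])

```text
time_s: 22.85
eef_pos: [0.4765, 0.1074, 0.189]
tool_rot: [3.14, -0.998, -0.101]
ft_force: [0.7, 0.9, -2.2]
grip_width: 0.17
```

Emit:
carry_out(targets=[{"dp": [0.3,0.6,0.4],"angular": [-0.021,0,0.014]},{"dp": [0.7,1.4,1],"angular": [-0.051,0,0.033]},{"dp": [1.1,2.4,1.8],"angular": [-0.087,0,0.056]},{"dp": [1.7,3.5,2.6],"angular": [-0.126,0,0.081]},{"dp": [2.2,4.6,3.4],"angular": [-0.165,0,0.106]},{"dp": [2.7,5.6,4.2],"angular": [-0.201,0,0.129]},{"dp": [3.1,6.4,4.9],"angular": [-0.231,0,0.148]},{"dp": [3.4,7,5.3],"angular": [-0.252,0,0.162]}])

```text
time_s: 23.85
eef_pos: [0.5329, 0.0334, 0.1893]
tool_rot: [-3.141, -1.0, -0.401]
ft_force: [-0.3, 0.0, -2.3]
grip_width: 0.171
```

```bash
python3 - <<'E'
from kin import *
o=log(); p,d,_=grab('side')
c=rim('side',(0,0,640,400),.055,.072,np.array([.704,-.0195]),.072,.054)
W=cloud('side'); k=W[(p.max(2)<45)&(W[...,2]>.06)&(W[...,2]<.1)&(np.hypot(W[...,0]-.704,W[...,1]+.02)<.16)&(W[...,1]<-.05)]; print('Lhandle',len(k),k.mean(0).round(4))
x=R.from_euler('xyz',o['tool_rot']).apply([1,0,0]);ps=np.arctan2(x[1],x[0])
e=o['eef_pos'][:2]+.084*np.array([np.cos(ps),np.sin(ps)]);print('expected small',e)
c=rim('side',(0,0,640,400),.172,.196,e,.056,.042);print(c[:2]-e); rimtop('side',c[:2],.042,.055,.195,.15)
save(p[60:260,180:440],'pics/s3.png',3)
plan([(.7045,-.0195,.17,-.44)],1.,.084)
E
```

```text
t 23.85 q [ 0.369  0.448  2.339  4.137  0.771 -1.924] p [0.5329 0.0334 0.1893] rpy [-3.141 -1.    -0.401] F [-0.3  0.  -2.3] g 0.171
rim [ 0.7039 -0.0185  0.0648] 130 slope deg [0.9 2.2] z 0.0593
Lhandle 0 [nan nan nan]
expected small [0.61028175 0.0006865 ]
rim [0.6111 0.0012 0.0486] 296 slope deg [-1.8  1.7] z 0.1828
[0.00082611 0.00046747]
rimtop n 20 slope deg [0.09 0.55] z 0.186 res 0.0015
[0.3, -0.2, 0.8] [-0.003, -0.0, 0.002] e0.000 v0.1 [4.14 0.76]
[0.7, -0.4, 1.8] [-0.007, -0.0, 0.004] e0.000 v0.2 [4.13 0.75]
[1.2, -0.8, 3.1] [-0.011, -0.0, 0.007] e0.000 v0.2 [4.13 0.74]
[1.7, -1.1, 4.5] [-0.016, -0.0, 0.01] e0.000 v0.2 [4.13 0.73]
[2.2, -1.4, 5.9] [-0.021, -0.0, 0.013] e0.000 v0.2 [4.14 0.72]
[2.7, -1.7, 7.1] [-0.026, -0.0, 0.016] e0.000 v0.2 [4.14 0.71]
[3.1, -2.0, 8.2] [-0.03, -0.0, 0.019] e0.000 v0.2 [4.15 0.7 ]
[3.4, -2.2, 9.0] [-0.032, -0.0, 0.02] e0.000 v0.1 [4.15 0.69]
<stdin>:4: RuntimeWarning: Mean of empty slice.
  ret = um.true_divide(
```

View pics/s3.png

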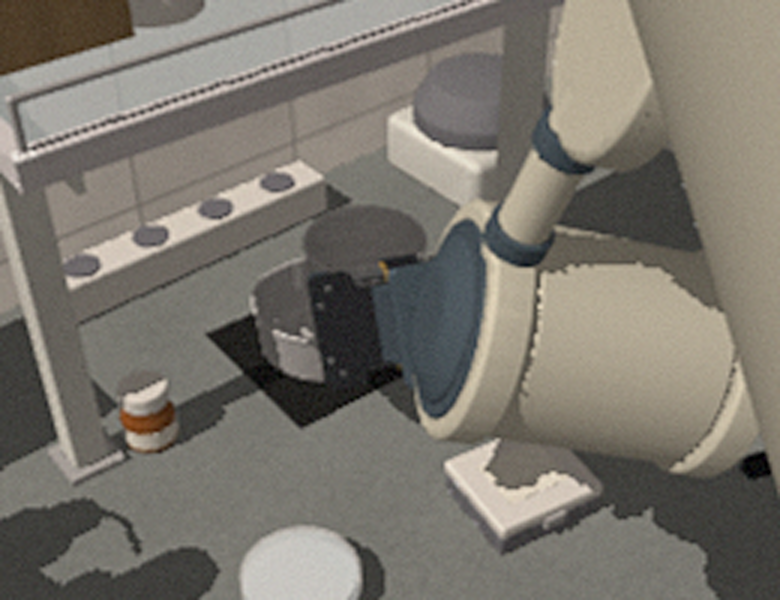

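Emit:
carry_out(targets=[{"dp": [0.3,-0.2,0.8],"angular": [-0.003,0,0.002]},{"dp": [0.7,-0.4,1.8],"angular": [-0.007,0,0.004]},{"dp": [1.2,-0.8,3.1],"angular": [-0.011,0,0.007]},{"dp": [1.7,-1.1,4.5],"angular": [-0.016,0,0.01]},{"dp": [2.2,-1.4,5.9],"angular": [-0.021,0,0.013]},{"dp": [2.7,-1.7,7.1],"angular": [-0.026,0,0.016]},{"dp": [3.1,-2,8.2],"angular": [-0.03,0,0.019]},{"dp": [3.4,-2.2,9],"angular": [-0.032,0,0.02]}])

```text
time_s: 24.9
eef_pos: [0.6283, 0.0163, 0.1693]
tool_rot: [3.14, -1.0, -0.436]
ft_force: [-1.1, -0.6, -1.6]
grip_width: 0.169
```

Emit:
carry_out(targets=[{"dp": [-0.3,0,0.2],"angular": [0,0,0]},{"dp": [-0.7,0,0.5],"angular": [0,0,0]},{"dp": [-1.1,0,0.7],"angular": [0,0,0]},{"dp": [-1.5,0,1],"angular": [0,0,0]},{"dp": [-1.8,0,1.1],"angular": [0,0,0]},{"dp": [-2.1,0,1.3],"angular": [0,0,0]},{"dp": [-2.1,0,1.3],"angular": [0,0,0]},{"dp": [-2.1,0,1.3],"angular": [0,0,0]}])

```text
time_s: 25.9
eef_pos: [0.6273, 0.0165, 0.1448]
tool_rot: [3.14, -1.0, -0.436]
ft_force: [0.8, -0.9, -1.2]
grip_width: 0.169
```

```bash
python3 - <<'E'
from kin import *
o=log(); p,d,_=grab('side')
rim('side',(0,0,640,400),.055,.069,np.array([.704,-.0195]),.072,.056)
z=o['eef_pos'][2]-.0683+.066
x=R.from_euler('xyz',o['tool_rot']).apply([1,0,0]);ps=np.arctan2(x[1],x[0])
e=o['eef_pos'][:2]+.084*np.array([np.cos(ps),np.sin(ps)]);print('expected small',e,z)
c=rim('side',(0,0,640,400),z-.012,z+.006,e,.056,.042); rimtop('side',c[:2],.042,.055,z+.01,z-.03)
p2,d2,_=grab('wrist')
save(np.hstack([cv2.resize(p[90:250,220:420],(500,400)),p2[:, 170:470]]),'pics/s4.png')
E
```

```text
t 25.9 q [ 0.257  0.599  2.168  4.07   0.739 -1.927] p [0.6273 0.0165 0.1448] rpy [ 3.14  -1.    -0.436] F [ 0.8 -0.9 -1.2] g 0.169
rim [ 0.7084 -0.0145  0.0617] 4 slope deg [ 12.4 -67. ] z 0.1201
expected small [ 0.70341983 -0.01895792] 0.14254687445155856
rim [ 0.7043 -0.0187  0.0486] 143 slope deg [-0.9  1.8] z 0.1387
rimtop n 12 slope deg [1.46 1.52] z 0.1405 res 0.0012
```

View pics/s4.png

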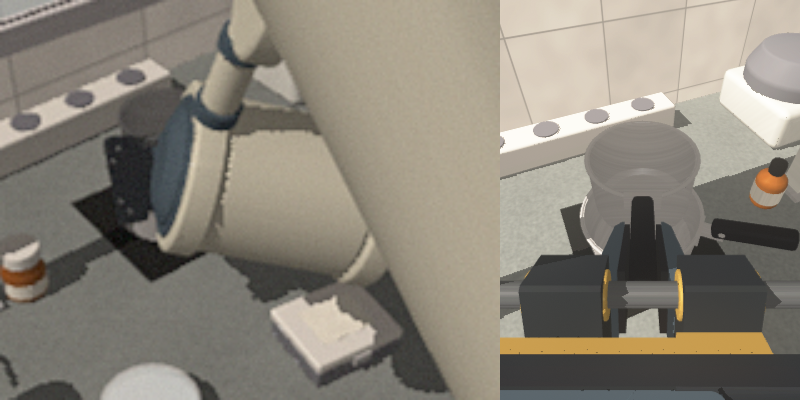

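The wrist view shows the small pan (642,165) concentric over the large pan, with the large handle well off to the right (755,235). The side-camera fits agree to 1 mm. I'll lower it in steps.

Emit:
carry_out(targets=[{"dp": [-0.5,0,0.3],"angular": [0,0,0]},{"dp": [-1.2,0,0.8],"angular": [0,0,0]},{"dp": [-2,0,1.3],"angular": [0,0,0]},{"dp": [-2.8,0,1.8],"angular": [0,0,0]},{"dp": [-3.5,0,2.3],"angular": [0,0,0]},{"dp": [-4.1,0,2.7],"angular": [0,0,0]},{"dp": [-4.6,0,3],"angular": [0,0,0]},{"dp": [-4.6,0,3],"angular": [0,0,0]}])

```text
time_s: 27.0
eef_pos: [0.6275, 0.0162, 0.0893]
tool_rot: [3.139, -0.999, -0.435]
ft_force: [0.2, 0.4, -1.8]
grip_width: 0.176
```

Emit:
carry_out(targets=[{"dp": [-0.2,0,0.13],"angular": [0,0,0]},{"dp": [-0.4,0,0.26],"angular": [0,0,0]},{"dp": [-0.6,0,0.39],"angular": [0,0,0]},{"dp": [-0.75,0,0.49],"angular": [0,0,0]},{"dp": [-0.9,0,0.58],"angular": [0,0,0]},{"dp": [-1,0,0.64],"angular": [0,0,0]},{"dp": [-1.08,0,0.69],"angular": [0,0,0]},{"dp": [-1.1,0,0.7],"angular": [0,0,0]}])

```text
time_s: 28.0
eef_pos: [0.6275, 0.0163, 0.0768]
tool_rot: [3.14, -1.0, -0.436]
ft_force: [-0.9, 1.1, -2.9]
grip_width: 0.171
```

```bash
python3 -c "from h import *;log()"
```

```text
t 28.0 q [ 0.257  0.785  2.194  3.916  0.879 -1.707] p [0.6275 0.0163 0.0768] rpy [ 3.14  -1.    -0.436] F [-0.9  1.1 -2.9] g 0.171
```

Emit:
carry_out(targets=[{"dp": [-0.03,0,0.02],"angular": [0,0,0]},{"dp": [-0.06,0,0.04],"angular": [0,0,0]},{"dp": [-0.09,0,0.06],"angular": [0,0,0]},{"dp": [-0.12,0,0.08],"angular": [0,0,0]},{"dp": [-0.15,0,0.1],"angular": [0,0,0]},{"dp": [-0.18,0,0.12],"angular": [0,0,0]},{"dp": [-0.21,0,0.13],"angular": [0,0,0]},{"dp": [-0.21,0,0.13],"angular": [0,0,0]}])

```text
time_s: 29.0
eef_pos: [0.6275, 0.0163, 0.0745]
tool_rot: [3.14, -1.0, -0.436]
ft_force: [-0.2, 0.9, -0.0]
grip_width: 0.169
```

Contact has started (the tool no longer carries the weight). I'll go down 0.6 mm more and then release.

Emit:
carry_out(targets=[{"dp": [-0.02,0,0.01],"angular": [0,0,0]},{"dp": [-0.04,0,0.02],"angular": [0,0,0]},{"dp": [-0.05,0,0.03],"angular": [0,0,0]},{"dp": [-0.05,0,0.03],"angular": [0,0,0]},{"dp": [-0.05,0,0.03],"angular": [0,0,0]},{"dp": [-0.05,0,0.03],"angular": [0,0,0]},{"dp": [-0.05,0,0.03],"angular": [0,0,0]},{"dp": [-0.05,0,0.03],"angular": [0,0,0]}])

```text
time_s: 30.0
eef_pos: [0.6276, 0.0163, 0.0742]
tool_rot: [3.14, -1.001, -0.436]
ft_force: [-3.8, 2.0, 6.2]
grip_width: 0.171
```

Emit:
carry_out(targets=[{"dp": [0,0,0],"angular": [0,0,0]},{"dp": [0,0,0],"angular": [0,0,0]},{"dp": [0,0,0],"angular": [0,0,0]},{"dp": [0,0,0],"angular": [0,0,0]},{"dp": [0,0,0],"angular": [0,0,0]},{"dp": [0,0,0],"angular": [0,0,0]},{"dp": [0,0,0],"angular": [0,0,0]},{"dp": [0,0,0],"angular": [0,0,0]}], grip=0.1)

```text
time_s: 31.0
eef_pos: [0.6275, 0.0163, 0.0738]
tool_rot: [3.14, -1.0, -0.436]
ft_force: [-0.3, 0.4, 0.0]
grip_width: 0.449
```

```bash
python3 - <<'E'
from kin import *
o=log(); r0=R.from_euler('xyz',o['tool_rot']);p0=o['eef_pos']
r=lambda a,p:pose([0]*3,a,p)[1]
stages([(p0+r0.apply([0,0,-.14]),r0),(np.array([.42,.20,.25]),r(1.,-.1))])
E
```

```text
t 31.0 q [ 0.257  0.793  2.195  3.911  0.886 -1.699] p [0.6275 0.0163 0.0738] rpy [ 3.14  -1.    -0.436] F [-0.3  0.4  0. ] g 0.449
-> [  0.   0. -14.] [0. 0. 0.]
   e0.000 v0.4 [ 0.52  0.58  2.33  4.24  0.88 -1.82]
-> [  0.5  -7.8 -17.9] [ 0.285  0.    -0.182]
   e0.020 v0.4 [ 0.86  0.26  2.41  4.37  0.79 -2.06]
```

Emit:
carry_out(targets=[{"dp": [0,0,-1],"angular": [0,0,0]},{"dp": [0,0,-2.5],"angular": [0,0,0]},{"dp": [0,0,-4.5],"angular": [0,0,0]},{"dp": [0,0,-6.5],"angular": [0,0,0]},{"dp": [0,0,-8.5],"angular": [0,0,0]},{"dp": [0,0,-10.5],"angular": [0,0,0]},{"dp": [0,0,-12.5],"angular": [0,0,0]},{"dp": [0,0,-14],"angular": [0,0,0]}])

```text
time_s: 32.0
eef_pos: [0.5193, 0.0668, 0.1503]
tool_rot: [3.14, -1.0, -0.435]
ft_force: [-0.5, 0.1, -0.2]
grip_width: 0.45
```

Emit:
carry_out(targets=[{"dp": [1,0,-0.6],"angular": [0,0,0]},{"dp": [2.5,0,-1.6],"angular": [0,0,0]},{"dp": [4,0,-2.6],"angular": [0,0,0]},{"dp": [5,0,-3.2],"angular": [0,0,0]},{"dp": [5,0,-3.2],"angular": [0,0,0]},{"dp": [5,0,-3.2],"angular": [0,0,0]},{"dp": [5,0,-3.2],"angular": [0,0,0]},{"dp": [5,0,-3.2],"angular": [0,0,0]}])

```text
time_s: 33.0
eef_pos: [0.5216, 0.06, 0.2022]
tool_rot: [-3.134, -1.006, -0.435]
ft_force: [0.4, -1.3, 0.6]
grip_width: 0.446
```

```bash
python3 - <<'E'
from kin import *
o=log()
c0=np.array([.704,-.019])
for n in('wrist','side'):
    p,d,_=grab(n)
    for nm,z0,z1,r1,r2 in(('small',.062,.078,.056,.042),('large',.05,.068,.072,.057)):
        try: c=rim(n,(0,0,640,400),z0,z1,c0,r1,r2); rimtop(n,c[:2],c[2]-.006,c[2]+.006,z1+.003,z0-.01)
        except Exception as e: print(n,nm,'fail')
    save(p,f'pics/f_{n}.png',1.25)
grab('top');W=cloud('top')
for n,u,v in(('slide',331,226),('petri',261,211),('mouse',389,206),('bluepan',424,290)): print(n,at(W,u,v))
E
```

```text
t 33.0 q [ 0.491  0.416  2.294  4.365  0.794 -2.05 ] p [0.5216 0.06   0.2022] rpy [-3.134 -1.006 -0.435] F [ 0.4 -1.3  0.6] g 0.446
rim [ 0.7032 -0.0188  0.0487] 1008 slope deg [-0.7  0.5] z 0.0698
rimtop n 24 slope deg [-0.51  0.28] z 0.0731 res 0.0004
rim [ 0.7032 -0.0188  0.0646] 1088 slope deg [ 1.3 -0.6] z 0.0609
rimtop n 24 slope deg [-0.01 -0.13] z 0.0642 res 0.0004
rim [ 0.7039 -0.0191  0.0494] 127 slope deg [-2.6  1. ] z 0.0708
rimtop n 12 slope deg [-1.55 -0.12] z 0.073 res 0.001
rim [ 0.7039 -0.0199  0.0657] 111 slope deg [ 0.7 -1.9] z 0.0609
rimtop n 12 slope deg [ 0.11 -0.54] z 0.0641 res 0.0006
slide [ 0.4307 -0.0211  0.0343]
petri [0.454  0.1372 0.2892]
mouse [ 0.4885 -0.1886  0.0315]
bluepan [ 2.473e-01 -2.910e-01 -1.000e-04]
```

View pics/f_wrist.png

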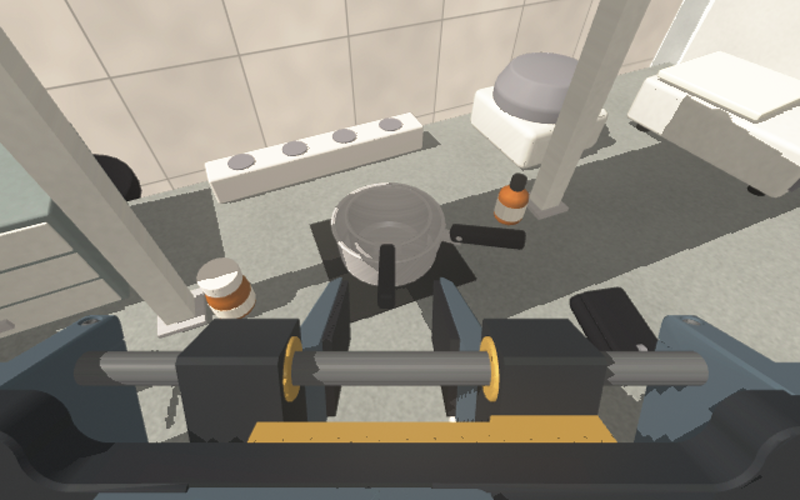

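The picture shows the small pan nested and flat, with its handle toward the camera at (387,275) and the large handle off to the right at (487,237). The rims differ by 8.9 mm against the expected 9 mm, both are level within about 0.6°, and they are concentric at (0.703, -0.019). The jar and bottle are standing.

```bash
python3 -c "
from cell import ctrl
print(ctrl.hand_in())"
```

```text
the job is handed in; nothing more can be done
None
```

The job is handed in at about 33 s: the large pan stands upright in the middle of the mat with the small pan nested flat inside it. Their handles are about 70° apart. I carried each pan by its handle with the tool tilted under the shelf, set the large one down first, and released each only after the wrist force showed contact.

**Final checks**
- **Position:** the two rims are concentric at (0.703, -0.019), and the mat centre measured (0.705, -0.020).
- **Nesting:** the small rim sits 8.9 mm above the large one, against the expected 9 mm, and both are level within about 0.6° in the wrist view.
- **Forces:** I saw about 12 N at most in the readings, when pressing the large pan down. No reading suggested contact with the shelf.
- **Other things:** the slide box, mouse and blue pan are where they were. The stain jar and oil bottle are upright in the last picture, but I did not re-measure them.

**Checks that failed or disagreed**
- The last side view, with the arm partly hiding the pans, gave a 1.6° slope for the small rim. The wrist view gave a level rim (about 0.6°) from twice as much of it, so I relied on that.
- The arm hid the petri dishes and wash bottle at the end, so I could not confirm they had not moved.

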